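Settle the espresso cup on the scale and tare it

ROBOT

A 6-joint arm with a two-finger parallel gripper is mounted at the origin on a cart in front of the work surface, level with it; the furniture and walls round the work are solid. World frame = base frame: x ahead of the robot, y to its left, z up, the work surface at z = 0. Lengths are in m, angles in rad, forces in N, time in s.
With the tool pointing down it reaches from about 0.375 to 0.975 m from the base axis. Payload 3.8 kg.
Tool frame: the origin (TCP) lies midway between the tips of the shut fingers; the grasp point (between the pads) lies 19 mm behind it; z points along the fingers, y is the direction in which the jaws open and shut (so a half turn about z gives the same grasp; the last joint's range is limited). The gripper opens to 85 mm and grips with 20 to 120 N. Pads are 22 mm wide; open, the fingers measure 114 mm over their backs; the gripper's body (76 mm by 85 mm) begins 54 mm behind the grasp point. The pads swing forward as they close: fully open they stand 13 mm farther back than shut.
Start: joints at [-1.291, 0.264, 1.604, -0, 1.274, -0.037], TCP at [0.21, -0.641, 0.205] pointing down, gripper open.
Joint ranges: [-2.63, 2.63], [-0.94, 2.18], [0.31, 2.57], [-1.31, 4.45], [0, 2.66], [-2.55, 2.55]. Speed limits (rad/s): [2.57, 2.57, 3.14, 3.14, 3.14, 3.14].

INTERFACE

Orientations are given as a rotation vector (axis times angle).
In Python, from workcell import bot gives the robot as it stands.
- The arm moves only by the tool drive_tool, never from a script. Its argument "deltas" is a list of rows, each an object with "hand": the opening, from 0 (shut) to 1 (fully open); "offset": the shift along the world's x, y, z in cm, a list of three; "angular": the turn, a rotation vector about the world's x, y, z in degrees, a list of three. A call has 1 to 8 rows; each row is the pose to reach, as a shift and turn from the pose commanded when the call began; what a row does not reach only later rows make up. A row lasts 1/8 s, in which the tool goes at most 62.5 mm and 10.7 degrees, less where a joint would pass 70% of its speed; a pose out of reach is approached as far as the arm can. A call with a gripper value outside its range is refused whole. The fingers move at their own pace and stop on an object; "force" is the grip in N (left out, the last holds). Time passes only in rows, so rows that repeat a pose let the fingers close. It gives the time, the measured TCP pose, the force and the opening at its end, in the units of the state.
- bot.read_state(): the state, without advancing time (a new reading comes with each control period).
- bot.read_camera(name): name is "scene" or "top" or "wrist"; returns a dict with "frame" (384x512x3 uint8, blue, green, red), "mtx" (3x3 intrinsics, pixels), "R" (3x3) and "t" (3): a world point X has camera coordinates R X + t. Camera axes: x right, y down, z forward; pixel columns grow to the right and rows downward; lengths in m; the calibration is good to about 2 mm. A picture is of the moment at which its call begins. There is no depth.
- bot.finish_job(): hands the job in, once; it reports no verdict.
The state is a dict: "time": time; "q": joint angles; "joint_vel": joint speeds; "joint_torque": joint torques, N m; "tool_pos": TCP position; "tcp_rot": TCP orientation; "wrist_force": force on the tool from outside, world axes, zero at the start; "torque": the same for the moment, N m; "width": opening from 0.0 (shut) to 1.0 (fully open).
Only numpy, scipy, OpenCV 4.12 (cv2) and the standard library are available. Lean on these libraries where they do the work, as an engineer would, in place of code of your own. Each camera call takes 0.05 s, during which the arm holds its last target. There are 200 camera calls.

TASK

The white espresso cup on the brewing scale was set down carelessly: it stands crooked, its foot half up on the raised collar of the round grey pad. Nudge it with light fingertip taps until its foot drops into the hollow in the middle of the pad and it stands flat there; then press the scale's tare key fully down with a fingertip and let it come up again. Do not pinch, lift or knock over the cup, and leave everything else where it stands.

Things in the scene. Friction and masses are not known exactly. Their poses are not given: they have to be found in the camera images.
- espresso_cup: loose handleless white espresso cup on the pad, 150 g, 56 mm tall: foot 39 mm across, widest (61 mm) from 22 to 36 mm above the foot, rim 57 mm. Origin: centre of the foot's underside; z up along the cup. It starts perched 10 to 17 mm off the pad's middle in any direction, leaning 6 to 12 degrees, one side of the foot on the collar. Pushed slowly at its widest part it slides without tipping.
- pad_seat (a point): centre of the floor of the round grey pad's hollow, 22 mm above the counter. Hollow: 48 mm across, 3.5 mm deep, steep wall; the foot has 4 mm of play each way and drops in when less than 4 mm off centre. The collar round it is flat, 84 mm across. The pad is fixed on the black scale (130 x 105 mm, top 21 mm above the counter), which does not move. z is up; its x and y mean nothing.
- tare_key_top (a point): the centre of the top of the tare key, a grey square key with a white dot (20 mm by 20 mm) at the front right corner of the scale, right of its display, 74 mm from the centre of the pad. Its top is 26.5 mm above the counter, 5.5 mm above the scale's top; it goes straight down.
- tare_key (a joint): travel of the tare key in m: 0 up, 0.0025 fully down. It takes about 3 N to press fully down and springs back when let go.
- porcelain_cups: two nested handleless white porcelain cups, 82 mm wide, 89 mm tall, loose, standing to the left of the scale; origin at the centre of the underside. Bystander.
- tamper: coffee tamper with a steel foot (58 mm wide) and dark wooden handle, 94 mm tall, heavy, standing behind and to the left of the scale; origin at the centre of the underside. Bystander.
- milk_pitcher: steel milk pitcher, 72 x 113 mm, 104 mm tall, loose, standing to the right of the scale; origin at the centre of the underside. Bystander.
- stirrer_cup: clear tumbler full of wooden stirrers, 48 x 58 mm, 154 mm tall, loose, behind and to the right of the scale; origin at the centre of the underside. Bystander.

How it is judged:
By the outcome, as a careful person would: the job done as asked, in the order asked, and still so for the second after the job is handed in, with the robot touching nothing.
It also fails if it takes over 45 s, if anything falls off the work surface, if the arm or the gripper's body presses on something with over 40 N, if the wrist force passes 120 N, or if a joint passes its speed limit or range.

## Working session

There is one attempt and no reset: what is moved stays moved. The work goes in short steps, Python scripts to look and compute and a tool call to move; the robot and the scene stay as the last step left them, time stands still between calls to the robot, and variables do not carry over. Pictures are saved under pics/ and viewed, about 8 in all and at most 12, crops included, and the job is handed in when it is done.

Besides the shell and the picture viewer there is one more tool, called after "Emit:" as name(argument=value, ...), one argument or row to a line, values as JSON. drive_tool: Moves the arm, as the interface text tells. Its arguments: {"type":"object","properties":{"deltas":{"type":"array"},"force":{"type":"number"}},"required":["deltas"]}

```bash
mkdir -p pics; python3 - <<'E'
from workcell import bot
import cv2,numpy as np
s=bot.read_state();print(s['time'],s['tool_pos'],s['tcp_rot'],s['width'],s['wrist_force'])
fs=[]
for n in("top","scene"):
    c=bot.read_camera(n);f=c['frame'];np.savez(f'{n}0.npz',**c);fs.append(f)
    print(n,c['mtx'].round(1).tolist(),c['R'].round(3).tolist(),c['t'].round(3).tolist())
cv2.imwrite('pics/top0.png',cv2.resize(fs[0],(800,600)))
cv2.imwrite('pics/scene0.png',cv2.resize(fs[1],(800,600)))
E
```

```text
0.0 [ 0.21004725 -0.64065724  0.20336587] [-3.10008078e+00 -4.95168150e-01  3.94830806e-04] 0.9987059054059477 [0.52766231 0.01006295 0.36034547]
top [[352.7, 0.0, 257.4], [0.0, 352.7, 194.2], [0.0, 0.0, 1.0]] [[0.008, -1.0, 0.011], [-0.988, -0.009, -0.151], [0.151, -0.01, -0.988]] [0.079, 0.582, 0.833]
scene [[356.7, 0.0, 255.6], [0.0, 356.7, 191.2], [0.0, 0.0, 1.0]] [[-0.63, -0.777, 0.005], [-0.546, 0.439, -0.713], [0.552, -0.452, -0.701]] [0.418, 0.296, 0.601]
```

View pics/top0.png

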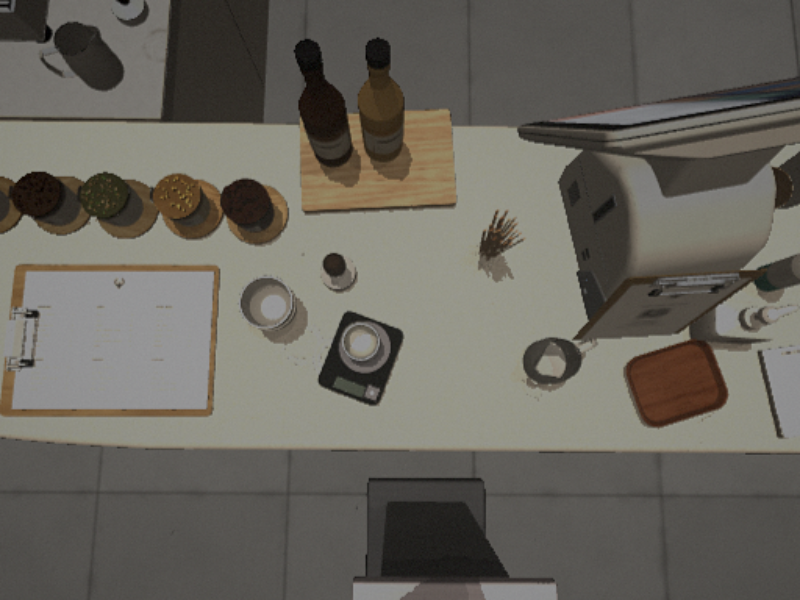

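View pics/scene0.png

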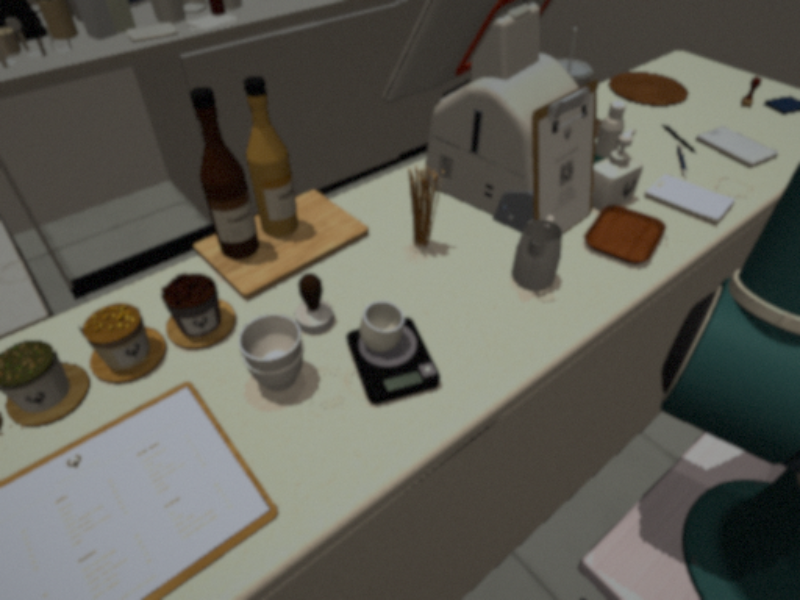

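Top view (800 px scale): scale at about (361,358), cup (362,343), key (372,393), porcelain cups (268,305), tamper (338,270). The scene view agrees. Next I cast rays for rough positions.

```bash
cat > h.py <<'E'
import numpy as np,cv2
def ray(c,u,v,z):
    d=np.linalg.inv(c['mtx'])@np.array([u,v,1.]);R=c['R'];o=-R.T@c['t'];d=R.T@d
    return (o+d*(z-o[2])/d[2])
def proj(c,X):
    p=c['mtx']@(c['R']@np.array(X)+c['t']);return p[:2]/p[2]
def grab(n,name):
    from workcell import bot
    c=bot.read_camera(n);np.savez(name,**c);return c
E
python3 - <<'E'
from h import *
c=np.load('top0.npz');k=.64
for n,u,v,z in[('key',372,393,.0265),('pad~',361,350,.0255),('cuprim',361,340,.078),('TL',347,313,.021),('TR',403,328,.021),('BL',319,386,.021),('BR',377,404,.021),('porc',268,300,.09),('tamper',336,264,.09),('pitcher',552,360,.1)]:
    print(n,ray(c,u*k,v*k,z).round(4))
print(-c['R'].T@c['t'])
f=c['frame'][180:280,180:290]
cv2.imwrite('pics/c0.png',cv2.resize(f,None,fx=6,fy=6,interpolation=cv2.INTER_CUBIC))
c=np.load('scene0.npz');
for n,u,v,z in[('key',427,370,.0265),('rim',383,318,.078)]:
    print(n,ray(c,u*k,v*k,z).round(4))
cv2.imwrite('pics/c1.png',cv2.resize(c['frame'][170:270,200:300],None,fx=6,fy=6,interpolation=cv2.INTER_CUBIC))
E
```

```text
key [0.4398 0.1299 0.0265]
pad~ [0.5077 0.1487 0.0255]
cuprim [0.5192 0.1456 0.078 ]
TL [0.5679 0.1728 0.021 ]
TR [0.5442 0.0816 0.021 ]
BL [0.4501 0.2147 0.021 ]
BR [0.4226 0.122  0.021 ]
porc [0.5772 0.2856 0.09  ]
tamper [0.6336 0.185  0.09  ]
pitcher [ 0.4903 -0.1367  0.1   ]
[0.44841737 0.09218457 0.91007114]
key [0.4374 0.1348 0.0265]
rim [0.5136 0.1509 0.078 ]
```

Emit:
drive_tool(
  deltas=[
    {"hand": 0,"offset": [0,0,6],"angular": [0,0,0]},
    {"hand": 0,"offset": [2,6,12],"angular": [0,0,0]},
    {"hand": 0,"offset": [4,12,12],"angular": [0,0,0]},
    {"hand": 0,"offset": [6,18,12],"angular": [0,0,0]},
    {"hand": 0,"offset": [8,24,12],"angular": [0,0,0]},
    {"hand": 0,"offset": [10,30,12],"angular": [0,0,0]},
    {"hand": 0,"offset": [12,36,12],"angular": [0,0,0]},
    {"hand": 0,"offset": [14,42,12],"angular": [0,0,0]},
  ],
)

```text
time: 1.1
tool_pos: [0.3428, -0.2419, 0.3243]
tcp_rot: [-3.102, -0.494, -0.0]
wrist_force: [1.2, 0.3, 0.3]
width: 0.003
```

Emit:
drive_tool(
  deltas=[
    {"hand": 0,"offset": [2,6,0],"angular": [0,0,0]},
    {"hand": 0,"offset": [4,12,0],"angular": [0,0,0]},
    {"hand": 0,"offset": [6,18,0],"angular": [0,0,0]},
    {"hand": 0,"offset": [7,24,0],"angular": [0,0,0]},
    {"hand": 0,"offset": [7,30,0],"angular": [0,0,0]},
    {"hand": 0,"offset": [7,36,0],"angular": [0,0,0]},
    {"hand": 0,"offset": [7,36,0],"angular": [0,0,0]},
  ],
)

```text
time: 1.98
tool_pos: [0.4117, 0.1199, 0.3241]
tcp_rot: [-3.099, -0.507, 0.002]
wrist_force: [0.1, -0.5, 0.3]
width: -0.001
```

```bash
python3 - <<'E'
from h import *
from workcell import bot
c=grab('wrist','w1.npz');s=bot.read_state()
print(s['time'],s['tool_pos'],s['tcp_rot'],s['width'],'cam',-c['R'].T@c['t'],c['R'][2])
for p in[(.44,.13,.0265),(.51,.15,.0255)]:print(proj(c,p))
cv2.imwrite('pics/w1.png',cv2.resize(c['frame'],(800,600)))
E
```

```text
2.025 [0.41205292 0.11773257 0.3240965 ] [ 3.10056261e+00  5.03677944e-01 -1.96323074e-03] 0.0020817178707139596 cam [0.47539423 0.14051983 0.49241339] [-0.25108525 -0.08455158 -0.96426512]
[252.03753511 138.70602698]
[254.38996707  87.02843353]
```

View pics/w1.png

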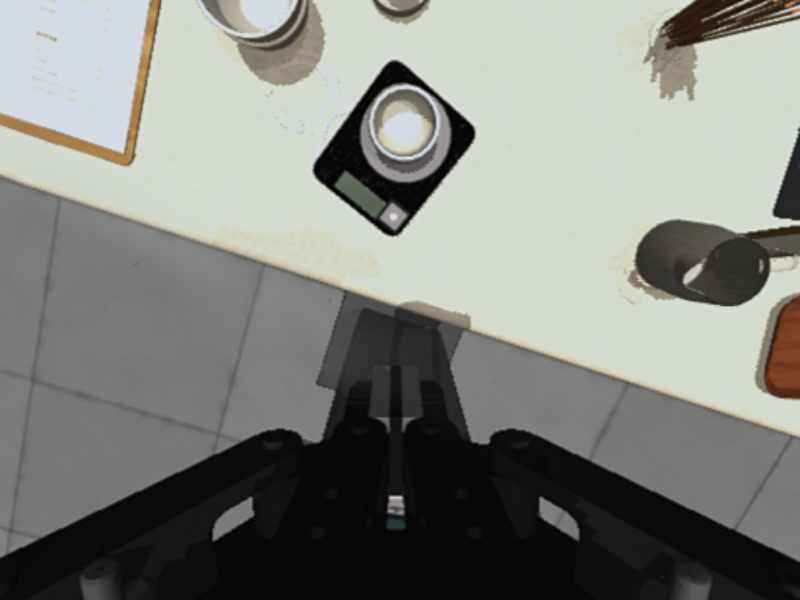

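Wrist view (800 px scale): scale (395,148), pad arc visible round the right and bottom (405,135), rim centre (405,122), key dot (393,216). Now fitting the pad, rim and key in metric planes.

```bash
cat > meas.py <<'E'
from h import *
import sys
from scipy.optimize import least_squares
def meas(c,out=None,pad0=(.51,.15),rpix=None):
    f=c['frame'];S=4
    p0=proj(c,(*pad0,.0255)).astype(int);h=60
    y0,x0=max(p0[1]-h,0),max(p0[0]-h,0)
    cr=cv2.resize(f[y0:p0[1]+h,x0:p0[0]+h],None,fx=S,fy=S,interpolation=cv2.INTER_CUBIC)
    g=cr.max(2)
    full=lambda P:(P[:,0]/S+x0-.375,P[:,1]/S+y0-.375)
    def world(P,z):
        u,v=full(P);return np.array([ray(c,a,b,z)[:2] for a,b in zip(u,v)])
    return cr,g,world,(x0,y0,S)
if __name__=='__main__':
    c=np.load(sys.argv[1]);cr,g,world,_=meas(c)
    cv2.imwrite(sys.argv[2],cr)
E
python3 meas.py w1.npz pics/w1c.png
```

```text
(no output)
```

View pics/w1c.png

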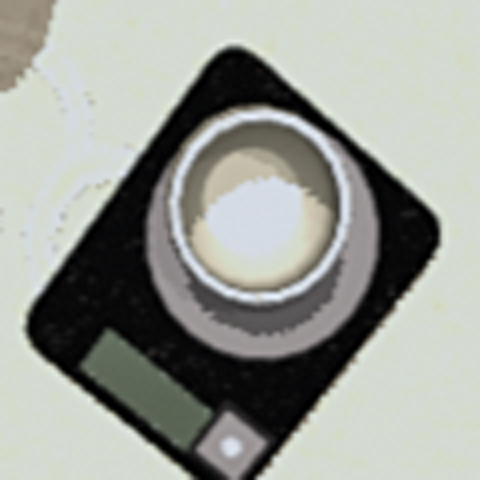

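```bash
cat >> meas.py <<'E'
    x0,y0,S=_
    m=(g>75).astype(np.uint8)
    ctr=cv2.findContours(m,cv2.RETR_LIST,cv2.CHAIN_APPROX_NONE)[0]
    pc=proj(c,(.51,.15,.0255));pc=(pc-[x0,y0])*S
    ctr=[k for k in ctr if 12000<cv2.contourArea(k)<80000 and cv2.pointPolygonTest(k,tuple(map(float,pc)),False)>=0]
    P=ctr[0][:,0,:].astype(float)
    W=world(P,.0255)
    # RANSAC-like: known-radius fit, robust
    r=least_squares(lambda q:np.hypot(*(W-q[:2]).T)-.042,W.mean(0),loss='cauchy',f_scale=.0006)
    pad=r.x;res=np.hypot(*(W-pad).T)-.042
    print('pad',pad.round(4),'inliers',(abs(res)<.001).mean().round(2),'of',len(W))
    # rim: bright bluish-white ring
    b=cr.astype(int);rm=((g>185)&(b[...,0]-b[...,2]>8)).astype(np.uint8)
    mask=np.zeros_like(rm);cv2.drawContours(mask,ctr,0,1,-1);rm&=mask
    k=max(cv2.findContours(rm,cv2.RETR_EXTERNAL,cv2.CHAIN_APPROX_NONE)[0],key=cv2.contourArea)
    hull=cv2.convexHull(k);e=cv2.fitEllipse(hull);print('rim ellipse',np.round(e[0],1),np.round(e[1],1),round(e[2],1))
    rim=world(np.array([e[0]]),.080)[0]
    Wr=world(hull[:,0].astype(float),.08);print('rim dia',(2*np.hypot(*(Wr-rim).T)).mean().round(4))
    # key: below the pad, grey; take white-dot or grey square
    ang=None
    print('rim centre@80mm',rim.round(4),'off pad',(rim-pad).round(4))
    d=cr.copy();cv2.drawContours(d,[hull],-1,(0,0,255),1);cv2.ellipse(d,e,(0,255,0),1)
    for t in np.linspace(0,6.28,200):
        p=(proj(c,(pad[0]+.042*np.cos(t),pad[1]+.042*np.sin(t),.0255))-[x0,y0]+.375)*S
        cv2.circle(d,tuple(map(int,p)),1,(255,0,0),-1)
    if len(sys.argv)>3:print('key',world(np.array([eval(sys.argv[3])],float),.0265))
    cv2.imwrite(sys.argv[2],d)
E
python3 meas.py w1.npz pics/w1d.png '(231,446)'; python3 - <<'E'
E
```

```text
pad [0.5138 0.1443] inliers 0.73 of 686
rim ellipse [255.6 215.8] [73.8 96.7] 68.0
rim dia 0.0263
rim centre@80mm [0.5145 0.1476] off pad [0.0007 0.0033]
key [[0.44049251 0.13120613]]
```

View pics/w1d.png

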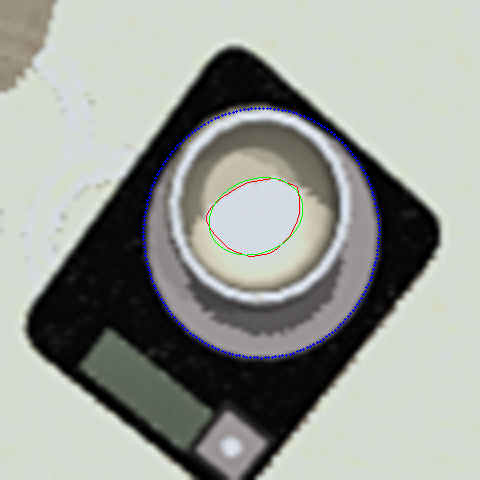

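Pad fit is good at (0.514,0.144); the key at (0.4405,0.131) is 74.5 mm away, as it should be. The rim mask caught only the inner highlight, so I'll fix that and look at the side view crop for the lean.

```bash
sed -i "s/^    k=max(cv2.findContours(rm.*/    k=np.vstack([q for q in cv2.findContours(rm,cv2.RETR_EXTERNAL,cv2.CHAIN_APPROX_NONE)[0] if len(q)>8])/" meas.py
python3 meas.py w1.npz pics/w1e.png '(231,446)'
python3 - <<'E'
import cv2,numpy as np
c=np.load('scene0.npz')
a=cv2.resize(c['frame'][180:265,215:290],None,fx=7,fy=7,interpolation=cv2.INTER_CUBIC)
b=cv2.imread('pics/w1e.png')[80:380,100:400]
H=max(a.shape[0],b.shape[0]);o=np.zeros((H if H<600 else 600,800,3),np.uint8)
a=a[:600,:500];o[:a.shape[0],:a.shape[1]]=a;b=b[:,:800-a.shape[1]];o[:b.shape[0],a.shape[1]:a.shape[1]+b.shape[1]]=b
cv2.imwrite('pics/c2.png',o)
E
```

```text
pad [0.5138 0.1443] inliers 0.73 of 686
rim ellipse [260. 206.] [178.1 190.8] 5.3
rim dia 0.056
rim centre@80mm [0.5176 0.1472] off pad [0.0038 0.0029]
key [[0.44049251 0.13120613]]
```

View pics/c2.png

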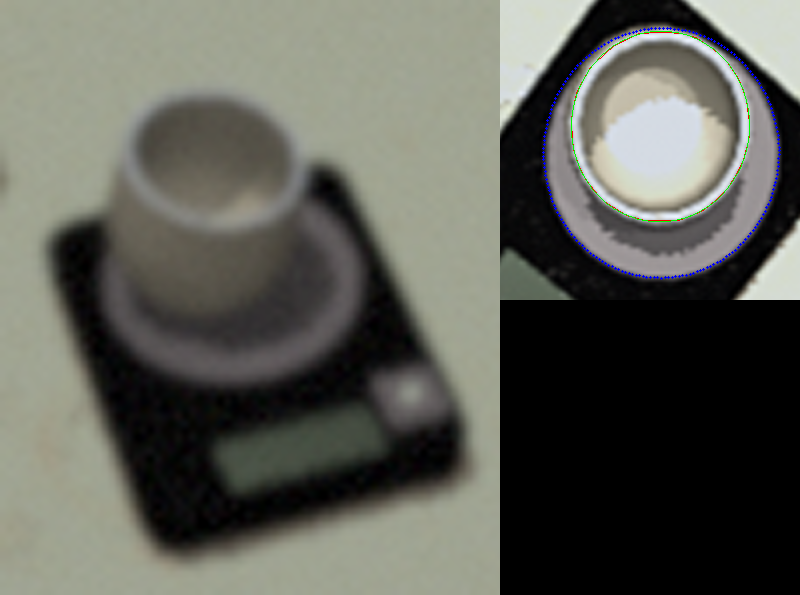

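Rim centre is 4.8 mm off the pad centre towards (+x,+y), and the side view shows the foot on the collar about 13 mm off in the same direction, leaning back towards the middle. So I push from the far-left side along (-0.85,-0.53). First I hover behind the cup, with tool x on the push axis.

Emit:
drive_tool(
  deltas=[
    {"hand": 0,"offset": [5,2,0],"angular": [0,0,7]},
    {"hand": 0,"offset": [10,4,-4],"angular": [0,0,13.5]},
    {"hand": 0,"offset": [14.9,5.6,-9],"angular": [0,0,13.5]},
    {"hand": 0,"offset": [14.9,5.6,-14],"angular": [0,0,13.5]},
    {"hand": 0,"offset": [14.9,5.6,-18],"angular": [0,0,13.5]},
    {"hand": 0,"offset": [14.9,5.6,-20],"angular": [0,0,13.5]},
    {"hand": 0,"offset": [14.9,5.6,-20],"angular": [0,0,13.5]},
    {"hand": 0,"offset": [14.9,5.6,-20],"angular": [0,0,13.5]},
  ],
)

```text
time: 3.02
tool_pos: [0.5634, 0.1718, 0.1271]
tcp_rot: [3.023, 0.856, 0.006]
wrist_force: [-1.1, -0.1, 0.1]
width: -0.001
```

```bash
cat > st.py <<'E'
from h import *
from workcell import bot
from scipy.spatial.transform import Rotation as R
s=bot.read_state();p=np.array(s['tool_pos']);M=R.from_rotvec(s['tcp_rot']).as_matrix()
print(s['time'],p.round(4),'toolx',M[:,0].round(3),'toolz',M[:,2].round(3),'F',np.round(s['wrist_force'],2))
pad=np.array([.5138,.1443]);d=p[:2]-pad;print('rel pad mm',(d*1e3).round(1),'r',(np.hypot(*d)*1e3).round(1),'ang',np.degrees(np.arctan2(d[1],d[0])).round(1))
E
python3 st.py; python3 - <<'E'
from h import *
c=grab('scene','s2.npz');cv2.imwrite('pics/s2.png',cv2.resize(c['frame'][130:270,170:320],None,fx=4,fy=4,interpolation=cv2.INTER_CUBIC))
E
```

```text
3.025 [0.5634 0.1718 0.1271] toolx [0.852 0.524 0.004] toolz [ 0.004  0.001 -1.   ] F [-1.06 -0.06  0.08]
rel pad mm [49.6 27.5] r 56.8 ang 29.0
```

View pics/s2.png

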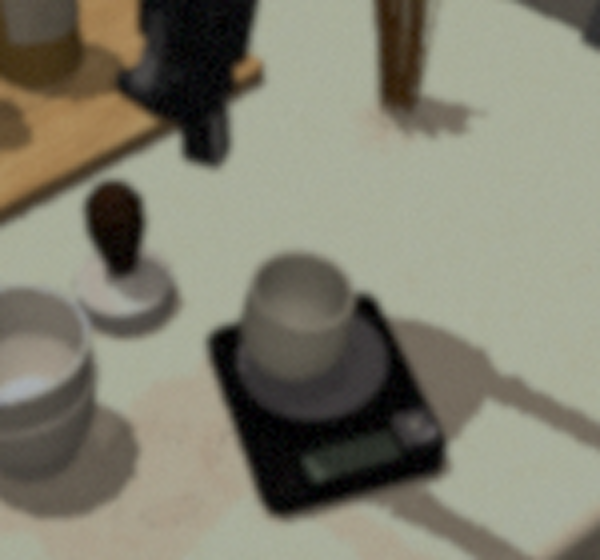

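Image 7: the fingertip at (205,155) hangs behind the cup, clear of the tamper (120,250); the cup is still perched to the left on the pad. Descending beside it.

Emit:
drive_tool(
  deltas=[
    {"hand": 0,"offset": [0,0,-2.5],"angular": [0,0,0]},
    {"hand": 0,"offset": [0,0,-4.5],"angular": [0,0,0]},
    {"hand": 0,"offset": [0,0,-6.5],"angular": [0,0,0]},
    {"hand": 0,"offset": [0,0,-8],"angular": [0,0,0]},
    {"hand": 0,"offset": [0,0,-8.4],"angular": [0,0,0]},
    {"hand": 0,"offset": [0,0,-8.4],"angular": [0,0,0]},
  ],
)

```text
time: 3.82
tool_pos: [0.5617, 0.172, 0.0404]
tcp_rot: [3.022, 0.857, -0.001]
wrist_force: [-1.2, 0.1, -0.2]
width: -0.002
```

```bash
python3 st.py
```

```text
3.825 [0.5617 0.172  0.0404] toolx [ 0.851  0.525 -0.   ] toolz [-0. -0. -1.] F [-1.17  0.08 -0.22]
rel pad mm [47.9 27.7] r 55.4 ang 30.1
```

Emit:
drive_tool(
  deltas=[
    {"hand": 0,"offset": [-0.17,-0.1,0],"angular": [0,0,0]},
    {"hand": 0,"offset": [-0.26,-0.16,0],"angular": [0,0,0]},
    {"hand": 0,"offset": [-0.34,-0.21,0],"angular": [0,0,0]},
    {"hand": 0,"offset": [-0.43,-0.26,0],"angular": [0,0,0]},
    {"hand": 0,"offset": [-0.51,-0.31,0],"angular": [0,0,0]},
    {"hand": 0,"offset": [-0.6,-0.37,0],"angular": [0,0,0]},
    {"hand": 0,"offset": [-0.68,-0.42,0],"angular": [0,0,0]},
    {"hand": 0,"offset": [-0.68,-0.42,0],"angular": [0,0,0]},
  ],
)

```text
time: 4.82
tool_pos: [0.5549, 0.1678, 0.0406]
tcp_rot: [-3.023, -0.857, 0.0]
wrist_force: [-0.1, 0.0, -0.2]
width: 0.001
```

```bash
python3 st.py; python3 - <<'E'
from h import *
a=grab('scene','s3.npz');b=grab('wrist','w3.npz');t=grab('top','t3.npz')
p=[cv2.resize(a['frame'][180:260,210:290],(400,400),interpolation=cv2.INTER_CUBIC),cv2.resize(b['frame'],(400,300)),cv2.resize(t['frame'][190:270,190:270],(300,300),interpolation=cv2.INTER_CUBIC)]
o=np.zeros((600,800,3),np.uint8);o[:400,:400]=p[0];o[:300,400:]=p[1];o[300:,400:700]=p[2]
cv2.imwrite('pics/m3.png',o)
E
```

```text
4.825 [0.5549 0.1678 0.0406] toolx [ 0.851  0.525 -0.   ] toolz [-0.  0. -1.] F [-0.08  0.05 -0.18]
rel pad mm [41.1 23.5] r 47.3 ang 29.7
```

View pics/m3.png

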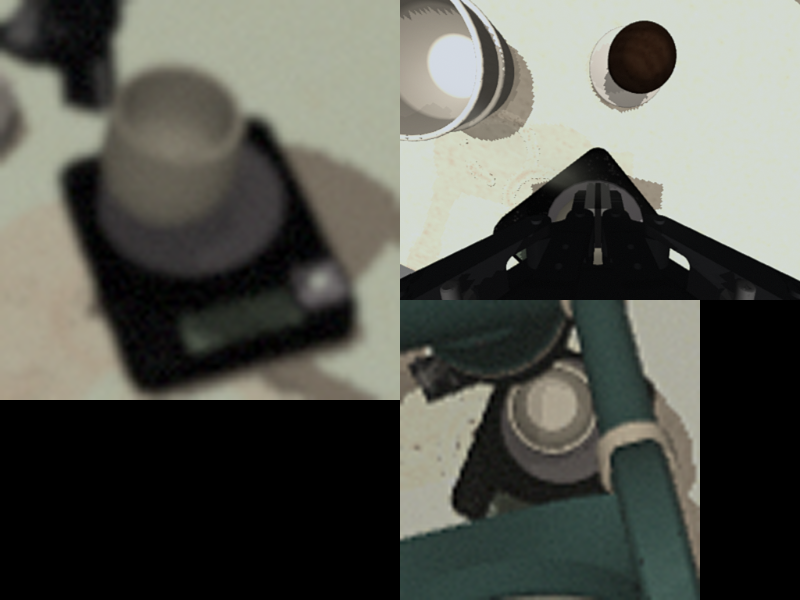

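Image 8: the finger stands just behind the cup (scene part, (90,90) vs cup (175,140)); the cup looks unmoved. I carry on and track the cup by image difference.

Emit:
drive_tool(
  deltas=[
    {"hand": 0,"offset": [-0.09,-0.05,0],"angular": [0,0,0]},
    {"hand": 0,"offset": [-0.17,-0.1,0],"angular": [0,0,0]},
    {"hand": 0,"offset": [-0.26,-0.16,0],"angular": [0,0,0]},
    {"hand": 0,"offset": [-0.34,-0.21,0],"angular": [0,0,0]},
    {"hand": 0,"offset": [-0.34,-0.21,0],"angular": [0,0,0]},
  ],
)

```text
time: 5.6
tool_pos: [0.5516, 0.1657, 0.0408]
tcp_rot: [3.023, 0.857, 0.0]
wrist_force: [1.4, -0.1, 1.8]
width: 0.004
```

```bash
cat > trk.py <<'E'
from h import *
import sys
n=sys.argv[1];a=grab('scene',n);r=np.load('s3.npz')
# rim/upper part of cup in scene (crop origin 210,180, x5): x 108-245, y 62-225
T=r['frame'][192:226,234:261];res=cv2.matchTemplate(cv2.resize(a['frame'][180:245,220:290],None,fx=8,fy=8,interpolation=cv2.INTER_CUBIC),cv2.resize(T,None,fx=8,fy=8,interpolation=cv2.INTER_CUBIC),cv2.TM_CCOEFF_NORMED)
_,v,_,l=cv2.minMaxLoc(res);du,dv=l[0]/8-14,l[1]/8-12
u0,v0=proj(r,(.517,.147,.08));sh=ray(r,u0+du,v0+dv,.08)-ray(r,u0,v0,.08)
print('score',round(v,3),'px',du,dv,'mm',(sh*1e3).round(1))
E
python3 trk.py s4.npz; python3 st.py
```

```text
score 0.996 px 1.375 0.375 mm [-2.7 -1.6  0. ]
5.65 [0.5516 0.1657 0.0407] toolx [0.851 0.525 0.   ] toolz [ 0.  0. -1.] F [1.73 1.5  1.79]
rel pad mm [37.8 21.4] r 43.4 ang 29.6
```

The cup slid 3.1 mm straight along the push. Continuing.

Emit:
drive_tool(
  deltas=[
    {"hand": 0,"offset": [-0.09,-0.05,0],"angular": [0,0,0]},
    {"hand": 0,"offset": [-0.17,-0.1,0],"angular": [0,0,0]},
    {"hand": 0,"offset": [-0.26,-0.16,0],"angular": [0,0,0]},
    {"hand": 0,"offset": [-0.34,-0.21,0],"angular": [0,0,0]},
    {"hand": 0,"offset": [-0.34,-0.21,0],"angular": [0,0,0]},
  ],
)

```text
time: 6.28
tool_pos: [0.548, 0.1635, 0.0406]
tcp_rot: [3.023, 0.857, -0.0]
wrist_force: [1.3, 1.5, 0.1]
width: 0.002
```

```bash
python3 trk.py s5.npz; python3 st.py
```

```text
score 0.991 px 3.25 1.0 mm [-6.7 -3.6  0. ]
6.325 [0.548  0.1636 0.0406] toolx [ 0.851  0.525 -0.   ] toolz [-0. -0. -1.] F [1.22 0.88 1.46]
rel pad mm [34.2 19.3] r 39.3 ang 29.4
```

Emit:
drive_tool(
  deltas=[
    {"hand": 0,"offset": [-0.09,-0.05,0],"angular": [0,0,0]},
    {"hand": 0,"offset": [-0.17,-0.1,0],"angular": [0,0,0]},
    {"hand": 0,"offset": [-0.17,-0.1,0],"angular": [0,0,0]},
  ],
)

```text
time: 6.7
tool_pos: [0.5463, 0.1626, 0.0406]
tcp_rot: [-3.023, -0.857, 0.0]
wrist_force: [0.8, 1.3, 2.4]
width: -0.003
```

```bash
python3 trk.py s6.npz; python3 st.py
```

```text
score 0.984 px 3.875 1.25 mm [-8.1 -4.2  0. ]
6.75 [0.5463 0.1626 0.0406] toolx [ 0.851  0.525 -0.   ] toolz [-0. -0. -1.] F [1.34 1.15 0.3 ]
rel pad mm [32.5 18.3] r 37.3 ang 29.3
```

Emit:
drive_tool(
  deltas=[
    {"hand": 0,"offset": [-0.09,-0.05,0],"angular": [0,0,0]},
    {"hand": 0,"offset": [-0.17,-0.1,0],"angular": [0,0,0]},
    {"hand": 0,"offset": [-0.17,-0.1,0],"angular": [0,0,0]},
  ],
)

```text
time: 7.12
tool_pos: [0.5445, 0.1615, 0.0406]
tcp_rot: [3.023, 0.857, -0.001]
wrist_force: [1.1, 0.5, 0.3]
width: -0.001
```

```bash
python3 trk.py s7.npz; python3 st.py
```

```text
score 0.965 px 4.625 1.5 mm [-9.7 -5.   0. ]
7.175 [0.5445 0.1616 0.0406] toolx [ 0.851  0.525 -0.   ] toolz [-0. -0. -1.] F [1.07 0.58 1.68]
rel pad mm [30.7 17.3] r 35.2 ang 29.3
```

```bash
python3 - <<'E'
from h import *
t=grab('top','t7.npz')
o=np.zeros((400,800,3),np.uint8)
o[:,:400]=cv2.resize(np.load('s7.npz')['frame'][185:245,220:280],(400,400),interpolation=cv2.INTER_CUBIC)
o[:,400:]=cv2.resize(t['frame'][195:255,205:265],(400,400),interpolation=cv2.INTER_CUBIC)
cv2.imwrite('pics/m7.png',cv2.convertScaleAbs(o,alpha=1.4))
E
```

```text
(no output)
```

View pics/m7.png

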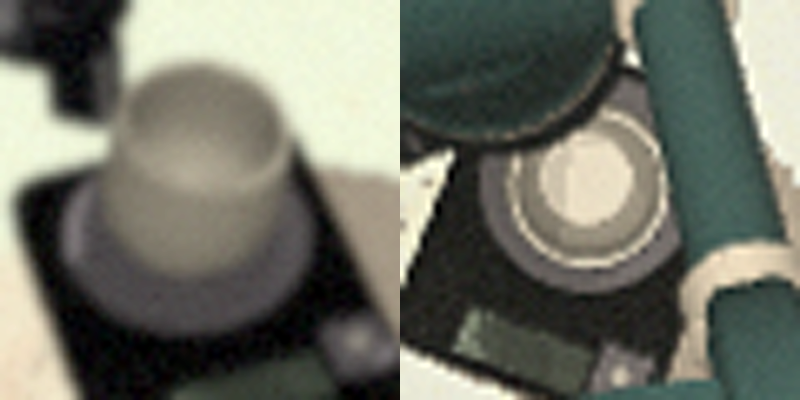

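Image 9: the cup looks upright and about centred, rim (195,120) over foot (190,235) in the scene part. It may already be seated, so I back off and check from the first viewpoint.

Emit:
drive_tool(
  deltas=[
    {"hand": 0,"offset": [0.4,0.25,0],"angular": [0,0,0]},
    {"hand": 0,"offset": [1.5,0.9,0],"angular": [0,0,0]},
    {"hand": 0,"offset": [1.7,1.0,4],"angular": [0,0,0]},
    {"hand": 0,"offset": [1.7,1.0,10],"angular": [0,0,0]},
    {"hand": 0,"offset": [1.7,1.0,16],"angular": [0,0,0]},
    {"hand": 0,"offset": [-3,-1,20],"angular": [0,0,0]},
    {"hand": 0,"offset": [-8,-3,20],"angular": [0,0,0]},
    {"hand": 0,"offset": [-12,-4,20],"angular": [0,0,-6]},
  ],
)

```text
time: 8.22
tool_pos: [0.424, 0.1212, 0.2417]
tcp_rot: [3.064, 0.693, 0.002]
wrist_force: [-0.1, 0.1, 0.2]
width: -0.004
```

Emit:
drive_tool(
  deltas=[
    {"hand": 0,"offset": [-3,-1,4],"angular": [0,0,-7]},
    {"hand": 0,"offset": [-3,-1,4],"angular": [0,0,-7]},
    {"hand": 0,"offset": [-3,-1,4],"angular": [0,0,-7]},
  ],
)

```text
time: 8.6
tool_pos: [0.3954, 0.1119, 0.2808]
tcp_rot: [-3.1, -0.51, -0.002]
wrist_force: [-0.0, -0.3, 0.5]
width: 0.002
```

```bash
python3 st.py; python3 - <<'E'
from h import *
grab('wrist','w8.npz')
E
python3 meas.py w8.npz pics/w8.png
```

```text
8.6 [0.3954 0.1119 0.2808] toolx [0.947 0.321 0.001] toolz [ 0.001  0.    -1.   ] F [-0.04 -0.28  0.51]
rel pad mm [-118.4  -32.4] r 122.8 ang -164.7
pad [0.5134 0.1442] inliers 0.84 of 767
rim ellipse [262.7 204.6] [202.  217.1] 2.6
rim dia 0.0557
rim centre@80mm [0.5148 0.1461] off pad [0.0014 0.0019]
```

View pics/w8.png

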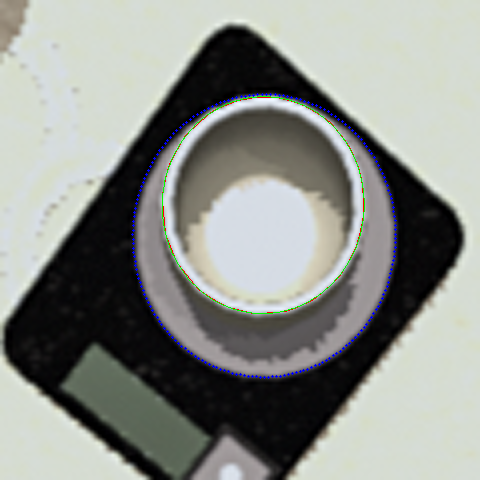

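Image 10: the rim now sits (+1.4,+1.9) mm from pad centre, so it came back when the finger left. I compare side views to tell seated from still leaning.

```bash
python3 trk.py s8.npz; python3 - <<'E'
from h import *
o=np.zeros((400,800,3),np.uint8)
for i,n in enumerate(('s3','s8')):
    f=np.load(n+'.npz')['frame'][185:245,220:280]
    o[:,400*i:400*i+400]=cv2.convertScaleAbs(cv2.resize(f,(400,400),interpolation=cv2.INTER_CUBIC),alpha=1.5)
c=np.load('s8.npz')
# overlay on the right: expected outline of an upright seated cup at the pad centre (foot and rim circles), pad outer circle
for r,z,col in((.0195,.022,(0,255,0)),(.0285,.078,(0,0,255)),(.042,.0255,(255,0,0))):
    for t in np.linspace(0,6.28,90):
        p=(proj(c,(.5136+r*np.cos(t),.1443+r*np.sin(t),z))-[220,185]+.5)*400/60
        if 0<p[0]<400: cv2.circle(o,(int(p[0])+400,int(p[1])),1,col,-1)
cv2.imwrite('pics/m8.png',o)
E
```

```text
score 0.919 px 2.0 1.25 mm [-5.6 -1.1  0. ]
```

View pics/m8.png

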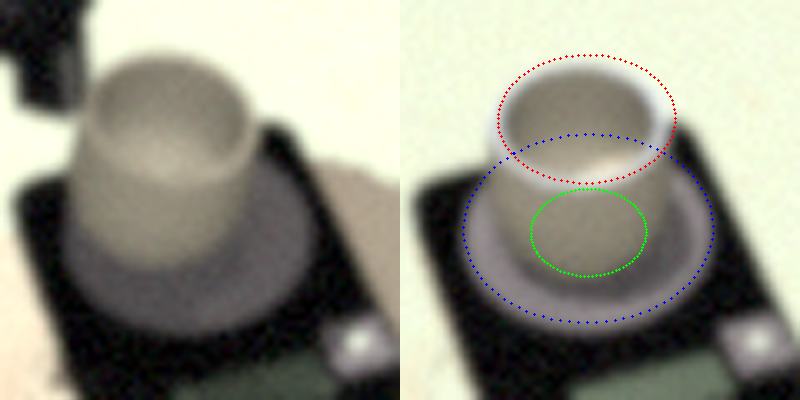

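Image 11: from before (left) to now (right) the foot moved about 10 mm right and 6 mm towards the camera, to the pad middle (185,283 at its front edge, predicted 284). The rim moved only 2.6 mm, so the cup has righted itself. It is upright within about 2° and about 2 mm off centre, inside the 4 mm play, so it is seated. Next the key at (0.4405,0.131).

Emit:
drive_tool(
  deltas=[
    {"hand": 0,"offset": [4.5,1.9,0],"angular": [0,0,0]},
    {"hand": 0,"offset": [4.5,1.9,-5],"angular": [0,0,0]},
    {"hand": 0,"offset": [4.5,1.9,-10],"angular": [0,0,0]},
    {"hand": 0,"offset": [4.5,1.9,-15],"angular": [0,0,0]},
    {"hand": 0,"offset": [4.5,1.9,-20],"angular": [0,0,0]},
    {"hand": 0,"offset": [4.5,1.9,-23],"angular": [0,0,0]},
    {"hand": 0,"offset": [4.5,1.9,-23.5],"angular": [0,0,0]},
    {"hand": 0,"offset": [4.5,1.9,-23.5],"angular": [0,0,0]},
  ],
)

```text
time: 9.7
tool_pos: [0.4399, 0.1307, 0.0454]
tcp_rot: [3.1, 0.509, -0.002]
wrist_force: [-0.1, 0.5, -0.1]
width: -0.001
```

```bash
python3 st.py; python3 - <<'E'
from h import *
c=np.load('w8.npz');p0=proj(c,(.51,.15,.0255)).astype(int)
print('key w8',ray(c,231/4+p0[0]-60-.375,474/4+max(p0[1]-60,0)-.375,.0265))
E
```

```text
9.7 [0.4399 0.1307 0.0454] toolx [ 0.947  0.32  -0.001] toolz [-0.001 -0.    -1.   ] F [-0.09  0.45 -0.08]
rel pad mm [-73.9 -13.6] r 75.1 ang -169.6
key w8 [0.4407625  0.13109128 0.0265    ]
```

Both key measurements agree to under 1 mm. Pressing gently, going slowly below 27 mm.

Emit:
drive_tool(
  deltas=[
    {"hand": 0,"offset": [0,0,-1.0],"angular": [0,0,0]},
    {"hand": 0,"offset": [0,0,-1.6],"angular": [0,0,0]},
    {"hand": 0,"offset": [0,0,-1.8],"angular": [0,0,0]},
    {"hand": 0,"offset": [0,0,-1.9],"angular": [0,0,0]},
    {"hand": 0,"offset": [0,0,-2.0],"angular": [0,0,0]},
    {"hand": 0,"offset": [0,0,-2.1],"angular": [0,0,0]},
    {"hand": 0,"offset": [0,0,-2.1],"angular": [0,0,0]},
  ],
)

```text
time: 10.58
tool_pos: [0.4397, 0.1306, 0.0247]
tcp_rot: [-3.1, -0.509, -0.0]
wrist_force: [0.1, 0.4, -0.1]
width: -0.002
```

```bash
python3 st.py
```

```text
10.575 [0.4397 0.1306 0.0247] toolx [0.947 0.32  0.   ] toolz [ 0.  0. -1.] F [ 0.05  0.36 -0.08]
rel pad mm [-74.1 -13.7] r 75.3 ang -169.5
```

Emit:
drive_tool(
  deltas=[
    {"hand": 0,"offset": [0,0,-0.1],"angular": [0,0,0]},
    {"hand": 0,"offset": [0,0,-0.2],"angular": [0,0,0]},
    {"hand": 0,"offset": [0,0,-0.2],"angular": [0,0,0]},
  ],
)

```text
time: 10.95
tool_pos: [0.4396, 0.1306, 0.0225]
tcp_rot: [-3.1, -0.509, 0.0]
wrist_force: [-0.8, -0.7, 0.3]
width: 0.002
```

```bash
python3 st.py; python3 - <<'E'
from h import *
grab('wrist','w9.npz');a=grab('scene','s9.npz')
E
python3 st.py
```

```text
10.95 [0.4396 0.1306 0.0225] toolx [ 0.947  0.32  -0.   ] toolz [-0. -0. -1.] F [-0.79 -0.68  0.31]
rel pad mm [-74.2 -13.7] r 75.4 ang -169.5
11.05 [0.4397 0.1306 0.0226] toolx [ 0.947  0.32  -0.   ] toolz [-0.  0. -1.] F [ 0.58 -0.76 -0.98]
rel pad mm [-74.1 -13.7] r 75.3 ang -169.5
```

Emit:
drive_tool(
  deltas=[
    {"hand": 0,"offset": [0,0,-0.05],"angular": [0,0,0]},
    {"hand": 0,"offset": [0,0,-0.1],"angular": [0,0,0]},
    {"hand": 0,"offset": [0,0,-0.1],"angular": [0,0,0]},
  ],
)

```text
time: 11.42
tool_pos: [0.4397, 0.1306, 0.0216]
tcp_rot: [3.1, 0.509, -0.0]
wrist_force: [0.3, 0.3, -0.7]
width: 0.002
```

```bash
python3 - <<'E'
from h import *
c=np.load('w9.npz');s=np.load('s9.npz')
o=np.zeros((400,800,3),np.uint8)
o[:300,:400]=cv2.resize(c['frame'],(400,300))
print(proj(s,(.4405,.131,.0265)),proj(s,(.4397,.1306,.0226)))
from workcell import bot
print([np.round(bot.read_camera('scene') and bot.read_state()['wrist_force'],2) for _ in range(4)])
o[:,400:]=cv2.resize(s['frame'][205:265,235:295],(400,400),interpolation=cv2.INTER_CUBIC)
cv2.imwrite('pics/m9.png',cv2.convertScaleAbs(o,alpha=1.5))
E
```

```text
[273.66775982 235.05425401] [273.9783836  236.32501193]
[array([-0.92,  0.22,  0.6 ]), array([-0.11, -0.34,  0.33]), array([ 0.87,  0.63, -0.5 ]), array([-0.42, -0.54, -0.36])]
```

No contact yet at 21.6 mm, so the tip may be shorter than the TCP says. I view the last picture to check alignment.

View pics/m9.png

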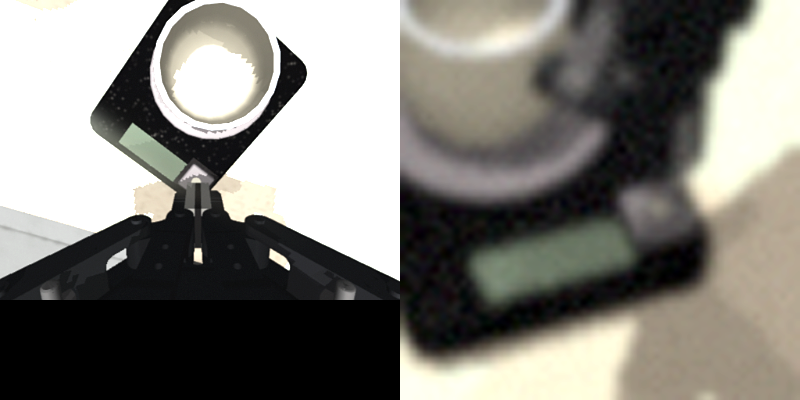

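Image 12: in the scene part the finger ends at crop (690,170), short of the key (660,210), so the tip hangs above. Triangulating the tip.

```bash
python3 - <<'E'
from h import *
s=np.load('s9.npz');w=np.load('w9.npz');s2=np.load('s2.npz')
P=lambda c:c['mtx']@np.c_[c['R'],c['t']]
for a,b in[((278.5,230.5),(252,234)),((277,231),(252,238))]:
    X=cv2.triangulatePoints(P(s),P(w),np.array(a,float),np.array(b,float));print((X[:3]/X[3]).ravel().round(4))
print('s2 expected',proj(s2,(.5634,.1718,.1271)),'seen ~(221,171)')
for z in(.0226,.03,.035,.04,.05):print(z,proj(s,(.4397,.1306,z)).round(1),proj(w,(.4397,.1306,z)).round(1))
# dark finger tip silhouette in scene: columns near
g=s['frame'].max(2)[224:246,266:290];print(g)
E
```

```text
[0.4397 0.1251 0.0352]
[0.4394 0.127  0.0364]
s2 expected [222.22741085 178.39177751] seen ~(221,171)
0.0226 [274.  236.3] [251.6 231.7]
0.03 [274.1 234.2] [251.6 236.6]
0.035 [274.2 232.7] [251.6 240.1]
0.04 [274.3 231.2] [251.5 243.9]
0.05 [274.5 228.2] [251.5 252.1]
[[ 34  18  15  11  17  13  13  10  12  24  36  53  52  56  92 139 168 179
  181 181 182 182 181 182]
 [ 31   7  19  10  11  15  22  14  16  22  39  51  54  59  97 147 172 179
  182 180 183 180 182 184]
 [ 24  14  15  17  13  13  13  17  12  26  39  54  55  59 103 152 175 180
  184 182 181 183 181 184]
 [ 15   9   3  20  14  14  13  11   9  27  44  58  56  67 113 156 175 181
  181 182 185 183 180 183]
 [  7  14  16  14  19  13  20  11  14  27  43  54  66  82 123 162 178 183
  180 180 180 181 180 180]
 [ 13  10  12  12  16  10  14  22  16  27  48  61  81 109 146 170 179 181
  183 182 180 180 173 171]
 [ 10  13  13   9  17  11  19  19  23  36  49  74 105 140 163 176 180 182
  182 180 179 172 162 152]
 [ 15  13  14  23  13  19  25  24  28  41  60  89 126 155 174 175 179 182
  180 179 173 160 144 136]
 [  9  18  21  32  37 
[... 692 characters left out ...]
67  55  51  67  65  58  57  56  53  52  49  42  34  46  75  95 104
  106 107 109 116 118 121]
 [ 76  74  63  51  55  53  53  50  49  45  39  31  26  24  34  65  92 105
  107 108 115 117 121 120]
 [ 77  78  70  52  43  39  37  36  30  24  23  19  13   9  28  63  90 105
  112 117 118 120 123 120]
 [ 77  77  74  60  38  30  24  19  19  10   6  12   2  16  29  62  92 110
  117 121 121 119 121 120]
 [ 73  76  72  59  38  19   9  11   4   3   5   2   6   8  34  66  99 113
  121 120 119 120 122 123]
 [ 67  61  59  47  26   7   4  11  11   6   9   5   1   9  37  70  98 114
  120 121 121 118 120 120]
 [ 49  41  37  25  14  10  12   9   5   3   6   2   6  18  48  82 102 114
  119 121 122 122 118 120]]
```

The tip appears some 10 to 15 mm above the reported TCP, so the downward motion isn't finished. I continue in small steps and watch the force.

Emit:
drive_tool(
  deltas=[
    {"hand": 0,"offset": [0,0,-0.1],"angular": [0,0,0]},
    {"hand": 0,"offset": [0,0,-0.2],"angular": [0,0,0]},
    {"hand": 0,"offset": [0,0,-0.3],"angular": [0,0,0]},
    {"hand": 0,"offset": [0,0,-0.3],"angular": [0,0,0]},
  ],
)

```text
time: 12.12
tool_pos: [0.4396, 0.1306, 0.0185]
tcp_rot: [3.1, 0.509, -0.0]
wrist_force: [-0.3, 0.2, 0.1]
width: 0.004
```

```bash
cat > fz.py <<'E'
from workcell import bot
import numpy as np
F=[]
for _ in range(4):
    bot.read_camera('scene');s=bot.read_state();F.append(s['wrist_force'])
print(s['time'],'z',np.round(s['tool_pos'],4),'F mean',np.mean(F,0).round(2),'sd',np.std(F,0).round(2),s['width'])
E
python3 fz.py
```

```text
12.325 z [0.4398 0.1306 0.0187] F mean [-0.19 -0.06  0.24] sd [0.47 0.31 0.36] -0.0005884065654751336
```

Emit:
drive_tool(
  deltas=[
    {"hand": 0,"offset": [0,0,-0.1],"angular": [0,0,0]},
    {"hand": 0,"offset": [0,0,-0.2],"angular": [0,0,0]},
    {"hand": 0,"offset": [0,0,-0.2],"angular": [0,0,0]},
  ],
)

```text
time: 12.7
tool_pos: [0.4396, 0.1306, 0.0165]
tcp_rot: [3.1, 0.509, -0.001]
wrist_force: [-0.5, -0.2, 0.0]
width: -0.0
```

```bash
python3 fz.py
```

```text
12.9 z [0.4398 0.1306 0.0167] F mean [ 0.2  -0.08 -0.1 ] sd [0.13 0.54 0.5 ] -0.0016993072959728308
```

Emit:
drive_tool(
  deltas=[
    {"hand": 0,"offset": [0,0,-0.1],"angular": [0,0,0]},
    {"hand": 0,"offset": [0,0,-0.15],"angular": [0,0,0]},
    {"hand": 0,"offset": [0,0,-0.15],"angular": [0,0,0]},
  ],
)

```text
time: 13.28
tool_pos: [0.4397, 0.1306, 0.0151]
tcp_rot: [3.1, 0.509, -0.0]
wrist_force: [-0.2, -0.2, 0.3]
width: 0.001
```

```bash
python3 fz.py
```

```text
13.475 z [0.4398 0.1306 0.0152] F mean [-0.51 -0.22 -0.26] sd [0.31 0.32 0.28] 0.0016732321380122127
```

Emit:
drive_tool(
  deltas=[
    {"hand": 0,"offset": [0,0,-0.1],"angular": [0,0,0]},
    {"hand": 0,"offset": [0,0,-0.15],"angular": [0,0,0]},
    {"hand": 0,"offset": [0,0,-0.15],"angular": [0,0,0]},
  ],
)

```text
time: 13.85
tool_pos: [0.4397, 0.1306, 0.0136]
tcp_rot: [3.1, 0.509, -0.0]
wrist_force: [-0.0, -0.2, -0.5]
width: -0.002
```

```bash
python3 fz.py
```

```text
14.05 z [0.4398 0.1306 0.0137] F mean [0.11 0.24 0.46] sd [0.4  0.62 0.15] -0.0032118193073952758
```

Emit:
drive_tool(
  deltas=[
    {"hand": 0,"offset": [0,0,-0.1],"angular": [0,0,0]},
    {"hand": 0,"offset": [0,0,-0.15],"angular": [0,0,0]},
    {"hand": 0,"offset": [0,0,-0.15],"angular": [0,0,0]},
  ],
)

```text
time: 14.42
tool_pos: [0.4397, 0.1306, 0.0121]
tcp_rot: [3.1, 0.509, -0.0]
wrist_force: [0.1, 0.2, 0.8]
width: -0.001
```

```bash
python3 fz.py; python3 - <<'E'
from h import *
s=grab('scene','s10.npz');w=grab('wrist','w10.npz')
g=s['frame'].max(2);g0=np.load('s9.npz')['frame'].max(2);g8=np.load('s8.npz')['frame'].max(2)
print('key region now/s9/s8');
for q in(g,g0,g8):print(q[230:244:2,264:282:2])
print(w['frame'].max(2)[222:262:2,240:264:2])
E
```

```text
14.625 z [0.4398 0.1306 0.0122] F mean [-0.42 -0.03 -0.38] sd [0.38 0.67 0.29] -0.002883346771398654
key region now/s9/s8
[[  8  14  13  16   9  19  48  60 119]
 [ 15  12  24  29  20  17  47  74 152]
 [  7  17  61  74  55  47  56  88 161]
 [ 17  23  54  71  78  82  61  67 120]
 [ 53  58  44  54  62  60  60  53  59]
 [ 76  75  61  42  53  46  40  26  36]
 [ 79  78  72  38  19  20  19   4  30]]
[[ 11  10  13  17  19  23  49 105 163]
 [ 13   9  21  37  43  45  66 131 174]
 [ 12  17  66  86  78  67  55  97 164]
 [ 16  20  58  88  84  83  62  67 128]
 [ 55  57  45  75  67  62  58  54  64]
 [ 76  76  63  55  53  49  39  26  34]
 [ 78  77  74  38  24  19   6   2  29]]
[[ 10  12  12   9   6  20  89 158 166]
 [  8   4  24  37  54  69  73 133 165]
 [  4  15  60  91 110 116  95  98 156]
 [ 14  21  57  98 130 138 103  88 133]
 [ 53  57  46  86 101 105  96  81  95]
 [ 77  77  61  60  77  64  48  33  59]
 [ 80  79  71  39  25  21  17   9  44]]
[[ 46 105 149 165 164 166 160 138 102  45  36  36]
 [ 95 143 164 164 163 163 164 165 148 116  55  41]
 [138 162 162 164 162 166 163 165 114 156 130  86]
 [1
[... 164 characters left out ...]
 68  71  48  37  35  50  70  69  69]
 [ 78  84  73  66  68  33  20  22  32  66  65  65]
 [ 66  69  67  66  68  33  25  22  35  67  66  65]
 [ 68  68  67  68  68  33  25  23  36  66  66  66]
 [ 68  68  67  66  69  33  25  26  36  67  66  66]
 [ 68  68  67  68  69  31  26  25  36  67  66  66]
 [ 69  67  68  67  68  29  26  27  29  68  66  67]
 [ 68  66  68  66  68  28  28  25  29  67  65  66]
 [ 67  67  67  67  67  27  24  25  30  67  66  66]
 [ 66  67  65  67  68  27  25  24  29  67  66  66]
 [ 65  66  67  66  66  24  24  21  24  67  65  65]
 [ 65  65  64  66  66  21  21  21  21  67  65  66]
 [ 65  65  65  65  66  18  21  19  18  66  66  66]
 [ 65  64  63  65  67  18  17  18  18  66  65  66]]
```

```bash
python3 - <<'E'
from h import *
w=np.load('w10.npz');s=np.load('s10.npz')
print('dot proj',proj(w,(.4407,.1311,.0265)),'cam',(-w['R'].T@w['t']).round(4))
for z in(.0122,.02,.0265,.03,.035,.04):
    p=ray(w,252,229.5,z);d=p[:2]-[.4398,.1306];print(z,'front edge ahead of TCP axis mm',(d@[.947,.32]*1e3).round(1))
g=w['frame'].max(2);print(g[236,200:310:3]);print(g[231,200:310:3])
f=w['frame'];b=f.min(2);m=((b>140)).astype(np.uint8);
print(g[205:232,252])
# scene tip: darkening vs s8
d=np.load('s8.npz')['frame'].max(2).astype(int)-s['frame'].max(2)
print(d[222:242,266:290])
E
```

```text
dot proj [251.23490763 239.83789182] cam [0.5032 0.1515 0.1806]
0.0122 front edge ahead of TCP axis mm 1.4
0.02 front edge ahead of TCP axis mm 4.4
0.0265 front edge ahead of TCP axis mm 6.9
0.03 front edge ahead of TCP axis mm 8.3
0.035 front edge ahead of TCP axis mm 10.2
0.04 front edge ahead of TCP axis mm 12.2
[128  47  53  52  50 105 116  97  55  49  68  97  94  81  84  65  68  22
  22  57  65  66  65  91  83  40  25   6 151 166 166 165 165 165 165 165
 165]
[ 62  58  62 120 117 117 115 115 115  49  50  62 142 145 127  93  94  94
  93  93  93  93  77  50  30  24  23  12   8  59 170 163 153 153 193 245
 241]
[ 15  18  18  16  14  20  36  40  38  37  38  39  48  69 105 129 148 160
 165 164 163 163 164 146 105  92  92]
[[ 28   3  -2 -10   3  13  68 112 141 149 153 154 151 125  85  32   5 -11
  -11 -14 -13 -12 -12 -14]
 [ 25   4  -9  -3  -5  14  52  97 130 145 160 152 148 126  81  30  -2 -11
  -13 -16 -17 -13 -15 -12]
 [ 17   4  -1  -3  -1  -2  27  71 122 142 151 148 143 123  78  30  -2 -13
  -15 -15 -14 -14 -12 -14]
 [  9  -3   4   4  -4   2  11  52  94 124 139 138 132 119  75  23
[... 952 characters left out ...]
-1   2  10  25  40  53  62  64  55  38  32   9   1  -2  16  29  44
   56  59  61  60  56  49]
 [ -2   0   3   9  27  45  52  61  56  53  42  35  21   6  13  30  51  58
   64  61  59  62  54  51]
 [  3   1   0  17  29  45  48  52  51  45  40  39  27  14  26  47  56  61
   63  62  57  59  55  49]
 [ -1   0   2  14  32  40  39  43  45  39  36  32  28  21  36  47  56  62
   62  58  55  53  48  46]
 [  0   2  -1  14  28  39  36  36  37  30  28  21  18  15  30  46  58  60
   62  57  56  51  45  47]
 [  2  -2   0   7  18  28  24  23  18  17   8  10   7  17  23  43  51  59
   57  55  48  49  48  46]
 [  2   2   0   0   7  15  21   6   2   8   6   2   8  15  12  35  51  59
   53  48  50  48  47  46]]
```

Both views put the tip about 20 to 25 mm above the reported TCP: front edge 11 mm ahead at z≈0.037, and the scene corner at z≈0.038. So there is still about 10 mm of air. Carrying on down in force-checked steps.

Emit:
drive_tool(
  deltas=[
    {"hand": 0,"offset": [0,0,-0.1],"angular": [0,0,0]},
    {"hand": 0,"offset": [0,0,-0.2],"angular": [0,0,0]},
    {"hand": 0,"offset": [0,0,-0.3],"angular": [0,0,0]},
    {"hand": 0,"offset": [0,0,-0.3],"angular": [0,0,0]},
  ],
)

```text
time: 15.22
tool_pos: [0.4396, 0.1306, 0.009]
tcp_rot: [-3.1, -0.509, 0.0]
wrist_force: [-0.1, 0.6, 0.2]
width: 0.001
```

```bash
python3 fz.py
```

```text
15.425 z [0.4398 0.1306 0.0092] F mean [-0.06  0.    0.13] sd [0.23 0.48 0.22] -0.0018652943937219923
```

Emit:
drive_tool(
  deltas=[
    {"hand": 0,"offset": [0,0,-0.1],"angular": [0,0,0]},
    {"hand": 0,"offset": [0,0,-0.2],"angular": [0,0,0]},
    {"hand": 0,"offset": [0,0,-0.2],"angular": [0,0,0]},
  ],
)

```text
time: 15.8
tool_pos: [0.4396, 0.1306, 0.007]
tcp_rot: [3.1, 0.509, -0.001]
wrist_force: [-0.2, -0.0, 0.3]
width: 0.001
```

```bash
python3 fz.py
```

```text
16.0 z [0.4398 0.1306 0.0072] F mean [-0.04  0.26  0.02] sd [0.13 0.59 0.69] 0.001840564714406449
```

Emit:
drive_tool(
  deltas=[
    {"hand": 0,"offset": [0,0,-0.1],"angular": [0,0,0]},
    {"hand": 0,"offset": [0,0,-0.2],"angular": [0,0,0]},
    {"hand": 0,"offset": [0,0,-0.2],"angular": [0,0,0]},
  ],
)

```text
time: 16.38
tool_pos: [0.4396, 0.1306, 0.005]
tcp_rot: [-3.1, -0.509, 0.0]
wrist_force: [-0.2, -0.2, -1.0]
width: -0.0
```

```bash
python3 fz.py; python3 - <<'E'
from h import *
s=grab('scene','s11.npz');d=np.load('s8.npz')['frame'].max(2).astype(int)-s['frame'].max(2)
print(d[228:240,270:286])
E
```

```text
16.575 z [0.4398 0.1306 0.0052] F mean [ 0.18 -0.6  -0.38] sd [0.21 0.41 0.41] -0.0004685974350595385
[[ -5   0  -3   4  30  69 101 110 117 108  63  12 -12 -14 -15 -15]
 [  1 -11   0  -8   5  38  66  92 110 106  59  11 -11 -14 -14 -14]
 [ -8  -8  -2  -6   4  17  46  75 104 103  55  14  -4 -11 -13 -10]
 [ -1   6  13  15  26  19  23  59  89  92  52  11  -5  -9  -6   6]
 [ 25  29  41  46  54  39  24  36  73  77  39   7  -3   0  11  27]
 [ 41  59  76  75  75  57  39  30  53  49  22  10   7  19  35  49]
 [ 57  75  89 105  96  69  46  31  35  30  20  21  30  45  57  57]
 [ 56  73  99 111 108  79  47  31  23  23  23  37  47  57  63  61]
 [ 42  62  84 104 100  74  48  34  29  24  37  50  60  63  63  61]
 [ 33  48  61  74  72  57  41  37  32  28  37  53  60  64  65  61]
 [ 33  42  43  49  49  41  38  30  29  25  35  48  56  61  60  58]
 [ 27  36  35  39  35  30  28  21  14  18  29  46  59  60  62  56]]
```

Emit:
drive_tool(
  deltas=[
    {"hand": 0,"offset": [0,0,-0.1],"angular": [0,0,0]},
    {"hand": 0,"offset": [0,0,-0.2],"angular": [0,0,0]},
    {"hand": 0,"offset": [0,0,-0.2],"angular": [0,0,0]},
  ],
)

```text
time: 17.0
tool_pos: [0.4396, 0.1306, 0.003]
tcp_rot: [3.1, 0.509, -0.0]
wrist_force: [-0.6, -0.4, -0.1]
width: -0.001
```

```bash
python3 fz.py
```

```text
17.2 z [0.4398 0.1306 0.0032] F mean [-0.   -0.43 -0.15] sd [0.4  0.23 0.41] 0.0016532283041376186
```

Emit:
drive_tool(
  deltas=[
    {"hand": 0,"offset": [0,0,-0.1],"angular": [0,0,0]},
    {"hand": 0,"offset": [0,0,-0.15],"angular": [0,0,0]},
    {"hand": 0,"offset": [0,0,-0.15],"angular": [0,0,0]},
  ],
)

```text
time: 17.58
tool_pos: [0.4397, 0.1306, 0.0016]
tcp_rot: [-3.1, -0.509, 0.0]
wrist_force: [0.2, 0.4, -0.4]
width: 0.001
```

```bash
python3 fz.py
```

```text
17.775 z [0.4398 0.1306 0.0017] F mean [-0.17 -0.15  0.27] sd [0.76 0.38 0.68] 0.002415914152892853
```

Emit:
drive_tool(
  deltas=[
    {"hand": 0,"offset": [0,0,-0.1],"angular": [0,0,0]},
    {"hand": 0,"offset": [0,0,-0.15],"angular": [0,0,0]},
    {"hand": 0,"offset": [0,0,-0.15],"angular": [0,0,0]},
  ],
)

```text
time: 18.15
tool_pos: [0.4397, 0.1306, 0.0001]
tcp_rot: [-3.1, -0.509, 0.0]
wrist_force: [-0.3, -0.4, -0.5]
width: -0.003
```

```bash
python3 fz.py
```

```text
18.35 z [4.398e-01 1.307e-01 2.000e-04] F mean [ 0.15 -0.71 -0.08] sd [0.67 0.25 0.42] -0.000189178784335393
```

Emit:
drive_tool(
  deltas=[
    {"hand": 0,"offset": [0,0,-0.1],"angular": [0,0,0]},
    {"hand": 0,"offset": [0,0,-0.15],"angular": [0,0,0]},
    {"hand": 0,"offset": [0,0,-0.15],"angular": [0,0,0]},
  ],
)

```text
time: 18.73
tool_pos: [0.4399, 0.1306, -0.0012]
tcp_rot: [-3.1, -0.509, -0.0]
wrist_force: [0.1, -1.5, 1.2]
width: -0.002
```

```bash
python3 fz.py; python3 - <<'E'
from h import *
s=grab('scene','s12.npz');w=grab('wrist','w12.npz');d=np.load('s8.npz')['frame'].max(2).astype(int)-s['frame'].max(2)
print(d[228:242,266:286])
E
```

```text
18.925 z [ 0.4399  0.1306 -0.0012] F mean [-0.41  0.16  1.79] sd [0.23 0.56 0.31] -0.00080402997594717
[[-14  -3   3  -3  -8   2  -1   5  33  75 116 136 136 109  57  12 -13 -12
  -16 -15]
 [-10  -8   0  -5   0   2  -1  -7   7  47  88 117 128 109  58  13 -12 -15
  -14 -12]
 [ -4  -9   2  -2  -1  -7 -10  -1   3  20  46  89 113 101  53  12  -7 -11
   -9  -3]
 [ -3  -9 -10 -11  -2   0   8  14  22  20  23  63  95  95  52  13  -3   1
    6  17]
 [-10   2   2  15  23  30  40  49  49  36  21  40  77  84  44   9   4  11
   24  39]
 [  8  15  28  44  53  63  66  85  76  59  36  31  60  63  36  16  15  33
   49  59]
 [  2  20  40  63  71  82  97  98  95  70  44  33  41  50  38  28  35  52
   62  59]
 [ -1  17  38  69  76  88 104 122 111  85  46  36  36  40  37  46  47  58
   64  61]
 [  5  10  26  58  71  92 110 131 112  85  51  38  42  36  47  54  61  62
   63  61]
 [ -3  -1  15  40  56  75  91 103  98  74  45  41  41  33  41  50  62  63
   64  62]
 [  1   4   6  22  43  56  60  73  68  51  39  30  33  28  35  50  58  60
   62  59]
 [ -2   0  -2  16  31  39  41  47  44  31  22  19  17  15  26  46  55  59
   61  56]
 [ -1  -3   1  10  21  25  29  25  16  10   6  10  -2   7  25  42  53  57
   55  51]
 [  3  -1   1   4   6  14  12   3   3   1   0   6   7   8  17  31  51  57
   52  47]]
```

Contact: Fz is 1.8 N. Pressing on to the stop.

Emit:
drive_tool(
  deltas=[
    {"hand": 0,"offset": [0,0,-0.08],"angular": [0,0,0]},
    {"hand": 0,"offset": [0,0,-0.15],"angular": [0,0,0]},
    {"hand": 0,"offset": [0,0,-0.15],"angular": [0,0,0]},
  ],
)

```text
time: 19.4
tool_pos: [0.4399, 0.1307, -0.0026]
tcp_rot: [-3.1, -0.509, -0.0]
wrist_force: [-0.9, -0.2, 3.9]
width: 0.001
```

```bash
python3 fz.py
```

```text
19.6 z [ 0.4399  0.1307 -0.0026] F mean [-1.04 -0.18  5.17] sd [0.23 0.33 0.43] 0.003983606399630754
```

Emit:
drive_tool(
  deltas=[
    {"hand": 0,"offset": [0,0,-0.06],"angular": [0,0,0]},
    {"hand": 0,"offset": [0,0,-0.1],"angular": [0,0,0]},
    {"hand": 0,"offset": [0,0,-0.1],"angular": [0,0,0]},
  ],
)

```text
time: 19.98
tool_pos: [0.4399, 0.1307, -0.0028]
tcp_rot: [3.1, 0.509, -0.0]
wrist_force: [-3.8, -1.3, 13.4]
width: 0.003
```

```bash
python3 fz.py
```

```text
20.175 z [ 0.4399  0.1307 -0.0028] F mean [-4.03 -1.38 12.85] sd [0.16 0.19 0.37] -0.0033374084024144534
```

The key is bottomed: travel stopped at −2.8 mm while the force rose to 13 N. Releasing straight up and returning to the viewpoint.

Emit:
drive_tool(
  deltas=[
    {"hand": 0,"offset": [0,0,0.3],"angular": [0,0,0]},
    {"hand": 0,"offset": [0,0,1.0],"angular": [0,0,0]},
    {"hand": 0,"offset": [0,0,4],"angular": [0,0,0]},
    {"hand": 0,"offset": [0,0,10],"angular": [0,0,0]},
    {"hand": 0,"offset": [0,0,16],"angular": [0,0,0]},
    {"hand": 0,"offset": [-2,-1,22],"angular": [0,0,0]},
    {"hand": 0,"offset": [-4.5,-1.9,28.3],"angular": [0,0,0]},
    {"hand": 0,"offset": [-4.5,-1.9,28.3],"angular": [0,0,0]},
  ],
)

```text
time: 21.18
tool_pos: [0.3964, 0.1119, 0.2846]
tcp_rot: [-3.1, -0.509, -0.015]
wrist_force: [0.5, 0.4, 0.2]
width: 0.002
```

Emit:
drive_tool(
  deltas=[
    {"hand": 0,"offset": [0,0,0],"angular": [0,0,0]},
    {"hand": 0,"offset": [0,0,0],"angular": [0,0,0]},
    {"hand": 0,"offset": [0,0,0],"angular": [0,0,0]},
  ],
)

```text
time: 21.55
tool_pos: [0.394, 0.1115, 0.277]
tcp_rot: [3.1, 0.509, -0.006]
wrist_force: [-0.3, 0.3, 0.2]
width: 0.002
```

```bash
python3 fz.py; python3 - <<'E'
from h import *
w=grab('wrist','w13.npz');s=grab('scene','s13.npz');t=grab('top','t13.npz')
s8=np.load('s8.npz')['frame'];g=cv2.absdiff(cv2.GaussianBlur(s['frame'],(5,5),0),cv2.GaussianBlur(s8,(5,5),0)).max(2)
print('scene cup+key diff vs s8 max',g[180:250,220:290].max())
# cup in scene, colour-independent edge test: dot visible?
d=s['frame'].max(2).astype(int)-s8.max(2);print('key',d[232:242:2,268:280:2].tolist())
E
python3 meas.py w13.npz pics/w13.png; python3 trk.py s14.npz
```

```text
21.75 z [0.3945 0.1116 0.2783] F mean [-0.02  0.2   0.09] sd [0.34 0.41 0.3 ] -0.0035908304937087047
scene cup+key diff vs s8 max 5
key [[0, -2, 1, -2, 2, 1], [5, 0, -1, 0, -1, 0], [1, 1, 0, -1, 0, -1], [0, -2, 2, 1, -3, -1], [-4, -2, 0, 2, 5, 0]]
pad [0.5135 0.1442] inliers 0.81 of 770
rim ellipse [262.9 201.3] [204.  219.5] 2.3
rim dia 0.0557
rim centre@80mm [0.5148 0.1461] off pad [0.0013 0.0019]
score 0.92 px 2.0 1.25 mm [-5.6 -1.1  0. ]
```

The key is up again and the cup is unmoved since the earlier check. Because the push was higher up the cup than intended, I check the seat once more numerically with the cup's colour silhouette in the side view, before against now.

```bash
python3 - <<'E'
from h import *
for n in('scene0','s13'):
    c=np.load(n+'.npz');f=cv2.resize(c['frame'][180:250,215:290],None,fx=4,fy=4,interpolation=cv2.INTER_CUBIC).astype(int)
    g=f.max(2);rb=f[...,2]-f[...,0]
    print(n)
    for row in range(84,180,8):   # rows of the x4 crop
        v=g[row];beige=np.where((rb[row]>8)&(v>60)&(np.arange(300)>30)&(np.arange(300)<200))[0]
        pad=np.where((v>60)&(np.arange(300)>30)&(np.arange(300)<215))[0]
        e=lambda q:(q.min()/4+215,q.max()/4+215,(q.min()+q.max())/8+215) if len(q) else None
        print(row/4+180,'cup',e(beige),'nonblack',e(pad))
    for X,l in(((.5136,.1443,.0255),'pad'),((.5149,.1462,.022),'foot seated'),((.5149,.1462,.078),'rim seated')):print(l,proj(c,X).round(1))
    col=int((proj(c,(.5136,.1443,.0255))[0]-215)*4);print('col',col/4+215,'rb',rb[120:185:4,col],'g',g[120:185:4,col])
E
```

```text
scene0
201.0 cup (np.float64(222.75), np.float64(264.75), np.float64(243.75)) nonblack (np.float64(222.75), np.float64(268.5), np.float64(245.625))
203.0 cup (np.float64(222.75), np.float64(264.75), np.float64(243.75)) nonblack (np.float64(222.75), np.float64(268.5), np.float64(245.625))
205.0 cup (np.float64(222.75), np.float64(264.75), np.float64(243.75)) nonblack (np.float64(222.75), np.float64(268.5), np.float64(245.625))
207.0 cup (np.float64(222.75), np.float64(255.0), np.float64(238.875)) nonblack (np.float64(222.75), np.float64(268.5), np.float64(245.625))
209.0 cup (np.float64(222.75), np.float64(253.5), np.float64(238.125)) nonblack (np.float64(222.75), np.float64(268.5), np.float64(245.625))
211.0 cup (np.float64(222.75), np.float64(250.75), np.float64(236.75)) nonblack (np.float64(222.75), np.float64(268.5), np.float64(245.625))
213.0 cup (np.float64(230.25), np.float64(257.0), np.float64(243.625)) nonblack (np.float64(222.75), np.float64(268.5), np.float64(245.625))
215.0 cup (np.float64(230.75), np.float64(256.5), np.float64(243.625)) nonblack (np.float64(230.75), np.fl
[... 2002 characters left out ...]
5)) nonblack (np.float64(230.0), np.float64(266.25), np.float64(248.125))
219.0 cup (np.float64(235.25), np.float64(258.75), np.float64(247.0)) nonblack (np.float64(222.75), np.float64(266.5), np.float64(244.625))
221.0 cup (np.float64(222.75), np.float64(257.25), np.float64(240.0)) nonblack (np.float64(222.75), np.float64(266.25), np.float64(244.5))
223.0 cup (np.float64(222.75), np.float64(255.25), np.float64(239.0)) nonblack (np.float64(222.75), np.float64(266.0), np.float64(244.375))
pad [247.8 218.3]
foot seated [246.8 219.4]
rim seated [246.5 202.2]
col 247.75 rb [19 16 10  7 11 16 17 17 16 17 17 16 15 15 14 12 10] g [132 147 150 131 108 100  96  97  98  97  95  93  92  90  85  81  73]
```

Sideways (nearly the push direction) the lean went from about 9° to under 1°. One last check along the other axis: the front edge of the foot.

```bash
python3 - <<'E'
from h import *
for n in('scene0','s13'):
    c=np.load(n+'.npz');f=c['frame'].astype(int)
    for col in((243,244) if n=='scene0' else (246,247,248)):
        print(n,col,'rows218-236 r-b',(f[218:237,col,2]-f[218:237,col,0]).tolist(),'max',f[218:237,col].max(1).tolist())
    for y in(0,.008,-.008): # along camera-away direction
        X=np.array([.5136+.77*y,.1443-.63*y]);X2=X+.0195*np.array([-.77,.63]);print(y,'front foot edge',proj(c,(*X2,.022)).round(1),end=' ')
    X=np.array([.5136,.1443])+.042*np.array([-.77,.63]);print('pad front',proj(c,(*X,.0255)).round(1))
E
```

```text
scene0 243 rows218-236 r-b [15, 14, 16, 15, 13, 12, 13, 6, 1, 2, 4, 5, 3, 5, 4, 2, 1, -1, -1] max [94, 91, 89, 84, 83, 75, 73, 59, 52, 53, 67, 80, 86, 93, 92, 79, 53, 28, 9]
scene0 244 rows218-236 r-b [16, 14, 14, 14, 13, 11, 10, 7, 4, 2, 4, 4, 5, 5, 5, 3, 2, 2, 3] max [93, 89, 89, 86, 83, 79, 70, 60, 53, 51, 59, 74, 86, 92, 94, 81, 58, 31, 14]
0 front foot edge [247.6 225.9] 0.008 front foot edge [247.7 223.2] -0.008 front foot edge [247.6 228.7] pad front [247.4 232.9]
s13 246 rows218-236 r-b [15, 17, 16, 16, 14, 14, 12, 12, 10, 5, 4, 4, 4, 5, 3, 4, 5, 3, -1] max [97, 97, 95, 94, 90, 90, 86, 78, 72, 58, 56, 66, 82, 93, 92, 86, 65, 40, 12]
s13 247 rows218-236 r-b [16, 17, 17, 16, 15, 15, 13, 11, 8, 3, 3, 3, 5, 5, 4, 4, 2, 1, 2] max [98, 95, 95, 92, 91, 89, 83, 80, 69, 58, 54, 64, 80, 89, 96, 88, 67, 38, 15]
s13 248 rows218-236 r-b [15, 18, 16, 17, 15, 15, 12, 12, 9, 6, 3, 3, 3, 4, 2, 5, 2, 2, 1] max [96, 98, 94, 94, 92, 87, 84, 77, 68, 58, 56, 63, 74, 87, 93, 90, 66, 38, 16]
0 front foot edge [247.6 225.9] 0.008 front foot edge [247.7 223.2] -0.008 front foot edge [247.6 228.7] pad front [247.4 232.9]
```

The foot edge is at row 226.7, or 225.4 after the 1.3 px calibration shift, against 225.9 predicted for centred. The foot is therefore within about 2 mm of centre in both directions, and the cup is seated. Handing in.

```bash
python3 -c "
from workcell import bot
print(bot.finish_job())"
```

```text
the job is handed in; nothing more can be done
None
```

The cup is seated flat in the pad's hollow, and the tare key was then pressed fully down and came back up. I handed the job in at about 22 s.

- **Cup:** I slid it about 11 mm towards the middle of the pad with the shut fingertips, in small steps with contact forces of about 2 N. My last checks put the foot within about 2 mm of centre. The lean is under 1° in the side view, down from about 9°. The rim is 2.3 mm off centre, inside the 4 mm play, and did not move while the key was pressed.
- **Tare key:** The force rose from 1.8 N at first contact to 13 N, with the fingertip no longer moving, so the key was on its stop. After I let go, the image of the key matched the one from before the press, so it is up.

**What disagreed:**
- The fingertips were really about 20–25 mm above the reported tool position, so the key was only reached at a reported height of about -1 mm.
- For the same reason I pushed the cup higher up than intended, nearer its rim. It tipped a little while pushed and settled back when released.
- In the side view the rim appeared about 1 pixel higher than predicted; I took this as measurement error.
- I did not measure the other objects again at the end. The arm's path was planned clear of them, and I saw no forces except at the cup and the key.

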